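# Close up a row of pegs in the spring clamping jig and hold it

## Task

Three square wooden pegs are to be clamped together. Stand the two loose ones upright in the channel of the clamping jig, between the peg already there and the spring-loaded jaw, in one neat row with all three side by side; then, with the pegs let go, slide the jig's upright spring handle towards them until it is level with the pair of index pins (70 mm of travel), so that the jaw squeezes the row tight against the end stop. The handle springs back if released, so finish while still holding it there; leave everything else on the table where it is.

Things in the scene. Friction and masses are not known exactly. Their poses are not given: they have to be found in the camera images.
- jig: clamping jig fixed to the table: plywood base 96 mm (its x) by 340 mm (its y), 10 mm thick; origin at the centre of its underside, z up. Its channel runs along its y: floor 10 mm above the table, 48 mm wide between two wooden lips 8 mm thick that rise 12 mm above the floor. The end stop is at its +y end; the handle stands at y = -95 mm at rest and slides to +y
- stop (a point): middle of the end stop's face at the channel floor (jig x 0, y +140 mm, z 10 mm); the stop is a wooden block 60 mm wide whose top is 60 mm above the table. Axes as the jig's
- jaw_face (a point): middle of the jaw's face at the height of the channel floor (at rest at jig y = -16 mm, so 156 mm are free for the three pegs); the jaw is a steel plate 40 mm wide, 12 mm thick, its top 50 mm above the table
- index (a point): point midway between the two index pins of the jig (steel pins 6 mm thick, their tops 44 mm above the table, at jig x = +-40 mm, y = -25 mm), at the height of their tops; the handle passes between them and is rightly placed when its middle plane and thin side pointers are level with the pins
- handle (a joint): travel of the spring handle along the jig's +y, in m: 0 at rest, 0.070 when level with the index pins, hard stop at 0.090. Its return spring pulls it back with 1 N at rest and 60 N/m; with the row in place the jaw spring adds about 9 N, so holding it at 0.070 takes about 14 N
- handle_grip (a point): grip point of the handle, in the middle of its upright wooden paddle, 85 mm above the table; paddle 50 mm wide (jig x), 12 mm thick (jig y), from 51 to 106 mm above the table. Axes as the jig's. It can be pinched from above across its thickness, or pushed on its -y face
- jaw (a joint): how far the jaw has been pushed back towards the handle against its 400 N/m spring, in m: 0 while free; the jaw rides on the handle, and with all three pegs closed up against the stop and the handle at 0.070 it reads about 0.022
- peg_a_mid (a point): wooden peg: square shank 36 x 36 mm, 62 mm tall, with a round knob head 30 mm across on top, 80 mm tall in all, about 70 g. Stands loose on the table in front of the jig at the start. This point is on its axis, half-way up (40 mm above its foot); its z axis runs up to the head, its x and y axes are square to the shank's faces.
- peg_b_mid (a point): wooden peg: square shank 36 x 36 mm, 62 mm tall, with a round knob head 30 mm across on top, 80 mm tall in all, about 70 g. Stands loose on the table in front of the jig at the start. This point is on its axis, half-way up (40 mm above its foot); its z axis runs up to the head, its x and y axes are square to the shank's faces.
- peg_home_mid (a point): wooden peg: square shank 36 x 36 mm, 62 mm tall, with a round knob head 30 mm across on top, 80 mm tall in all, about 70 g. Already stands in the channel near the end stop at the start (0 to 15 mm off it); may be shifted along the channel. This point is on its axis, half-way up (40 mm above its foot); its z axis runs up to the head, its x and y axes are square to the shank's faces.
- tin: plain aluminium tin, round, 58 mm across, 75 mm tall; bystander; origin at the centre of its underside
- glue: small white round jar with a lid, 44 mm across, 88 mm tall; bystander; origin at the centre of its underside
- bowl: white ceramic bowl, 140 mm across, 60 mm tall; bystander; origin at the centre of its underside
- ladle: steel ladle, cup 76 mm across, handle 260 mm long pointing to its own -x; bystander; origin at the centre of its underside
- mug: blue-glazed mug, 80 mm across, 85 mm tall; bystander; origin at the centre of its underside
There are look-alikes about, which are no part of the job. What is shaped like the part that bears peg_home_mid but yellow is not meant.

How it is judged:
On the way, in this order (a step that is already met when the one before it is completed fails the run):
1. all three pegs stand upright and let go in the channel, the handle still back at rest (x of peg_a_mid in the frame of jig between -0.012 and 0.012 m and y of peg_a_mid in the frame of jig between -0.01 and 0.128 m and z of peg_a_mid in the frame of jig between 0.045 and 0.056 m and angle between each of peg_a_mid, peg_b_mid, peg_home_mid's own z axis and vertical below 0.12 rad and x of peg_b_mid in the frame of jig between -0.012 and 0.012 m and y of peg_b_mid in the frame of jig between -0.01 and 0.128 m and z of peg_b_mid in the frame of jig between 0.045 and 0.056 m and x of peg_home_mid in the frame of jig between -0.012 and 0.012 m and y of peg_home_mid in the frame of jig between -0.01 and 0.128 m and z of peg_home_mid in the frame of jig between 0.045 and 0.056 m and contact force between the fingers and peg_a below 0.3 N and contact force between the fingers and peg_b below 0.3 N and contact force between the fingers and peg_home below 0.3 N and value of joint handle below 0.015 m), for 0.2 s.
2. the handle is held level with the index pins, the row squeezed tight (x of peg_a_mid in the frame of jig between -0.012 and 0.012 m and y of peg_a_mid in the frame of jig between 0.03 and 0.128 m and z of peg_a_mid in the frame of jig between 0.045 and 0.056 m and angle between each of peg_a_mid, peg_b_mid, peg_home_mid's own z axis and vertical below 0.12 rad and x of peg_b_mid in the frame of jig between -0.012 and 0.012 m and y of peg_b_mid in the frame of jig between 0.03 and 0.128 m and z of peg_b_mid in the frame of jig between 0.045 and 0.056 m and x of peg_home_mid in the frame of jig between -0.012 and 0.012 m and y of peg_home_mid in the frame of jig between 0.03 and 0.128 m and z of peg_home_mid in the frame of jig between 0.045 and 0.056 m and value of joint handle between 0.064 and 0.076 m and value of joint jaw between 0.012 and 0.033 m and velocity of joint handle between -0.01 and 0.01 m/s and contact force between any of the fingers, the arm and handle above 3 N), for 0.3 s.
At the end, for the whole second after the job is handed in: The robot is still holding the handle (over 3 N) at 64 to 76 mm of travel, at rest; all three pegs stand upright (within 0.12 rad) on the channel floor, within 12 mm of its centre line, not touched by the fingers, and packed against the stop so that the jaw is pushed back 12 to 33 mm (all of step 2 and contact force between the fingers and peg_a below 0.3 N and contact force between the fingers and peg_b below 0.3 N and contact force between the fingers and peg_home below 0.3 N); the arm keeps its last pose, push and grip.
It fails at once if a bystander (tin, jar, bowl, ladle or mug) is moved by more than 30 mm (distance of any of tin, glue, bowl, ladle, mug from where it was at the start of the episode above 0.03 m).
It also fails if it takes over 62 s, if anything falls off the work surface, if the arm or the gripper's body presses on something with over 40 N, if the wrist force passes 120 N, or if a joint passes its speed limit or range.

## Robot

A 6-joint arm with a two-finger parallel gripper is mounted at the origin on the work surface. World frame = base frame: x ahead of the robot, y to its left, z up, the work surface at z = 0. Lengths are in m, angles in rad, forces in N, time in s.
With the tool pointing down it reaches from about 0.25 to 0.8 m from the base axis. Payload 3.9 kg.
Tool frame: the origin (TCP) lies at the centre of the arm's flange, where the gripper is bolted on; the fingertips stand 173 mm ahead of it and the grasp point (between the pads) lies 155 mm ahead of it (ctrl.nose_length is the distance from the TCP to the fingertips, in m); z points along the fingers, y is the direction in which the jaws open and shut (so a half turn about z gives the same grasp; the last joint's range is limited). The gripper opens to 85 mm and grips with 20 to 120 N. Pads are 22 mm wide; open, the fingers measure 114 mm over their backs; the gripper's body (76 mm by 85 mm) begins 54 mm behind the grasp point. The pads swing forward as they close: fully open they stand 13 mm farther back than shut.
Start: joints at [-1.303, 0.26, -0.138, 1.173, 0, 1.571], TCP at [0.139, -0.506, 0.405] pointing down, gripper open.
Joint ranges: [-2.78, 2.78], [-0.83, 1.72], [-1.28, 1.37], [-1.9, 2.12], [-1.57, 1.48], [-3.14, 3.14]. Speed limits (rad/s): [2.57, 2.57, 3.14, 3.14, 3.14, 3.14].

## Interface

Orientations are given as a unit quaternion [x, y, z, w].
In Python, from bench import telemetry, imaging, ctrl gives the robot as it stands. The module is installed in compiled form; this text tells all that it offers.
- The arm moves only by the tool step_arm, never from a script. Its argument "deltas" is a list of rows, each an object of numbers: "jaw": the closure, from 0 (fully open) to 1 (shut); "tx", "ty", "tz": the shift along the tool's x, y, z in mm; "wx", "wy", "wz": the turn, a rotation vector about the tool's x, y, z in rad. A call has 1 to 10 rows; each row is the pose to reach, as a shift and turn from the pose commanded when the call began, along the tool's axes at that moment; what a row does not reach only later rows make up. A row lasts 1/8 s, in which the tool goes at most 62.5 mm and 10.7 degrees, less where a joint would pass 70% of its speed; a pose out of reach is approached as far as the arm can. A call with a gripper value outside its range is refused whole. The fingers move at their own pace and stop on an object; "newtons" is the grip in N (left out, the last holds). Time passes only in rows, so rows that repeat a pose let the fingers close. It gives the time, the measured TCP pose, the force and the opening at its end, in the units of the state.
- telemetry.get_state(): the state, without advancing time (a new reading comes with each control period).
- imaging.capture(name): name is "scene" or "top"; returns a dict with "image" (480x640x3 uint8, red, green, blue), "K" (3x3 intrinsics, pixels), "T" (4x4, takes a point from camera to world coordinates). Camera axes: x right, y up, looking along -z (the intrinsics and any distortion apply to the point x, -y, -z); pixel columns grow to the right and rows downward; lengths in m; the calibration is good to about 2 mm. A picture is of the moment at which its call begins. There is no depth.
- ctrl.finish_job(): hands the job in, once; it reports no verdict.
The state is a dict: "clock": time; "joints": joint angles; "qvel": joint speeds; "joint_torque": joint torques, N m; "ee_pos": TCP position; "tool_rot": TCP orientation; "contact_force": force on the tool from outside, world axes, zero at the start; "moment": the same for the moment, N m; "width": finger opening in m.
Only numpy, scipy, OpenCV 4.12 (cv2) and the standard library are available. Lean on these libraries where they do the work, as an engineer would, in place of code of your own. Each camera call takes 0.05 s, during which the arm holds its last target. There are 200 camera calls.

## Working session

There is one attempt and no reset: what is moved stays moved. The work goes in short steps, Python scripts to look and compute and a tool call to move; the robot and the scene stay as the last step left them, time stands still between calls to the robot, and variables do not carry over. Pictures are saved under pics/ and viewed, about 8 in all and at most 12, crops included, and the job is handed in when it is done.

Besides the shell and the picture viewer there is one more tool, called after ">>>" by a JSON object that holds its "method" and its "body". step_arm: Moves the arm, as the interface text tells. Its arguments: {"type":"object","properties":{"deltas":{"type":"array"},"newtons":{"type":"number"}},"required":["deltas"]}

```bash
mkdir -p pics; cat > h.py <<'E'
import numpy as np, cv2
from scipy.spatial.transform import Rotation as R
from bench import telemetry, imaging, ctrl
def cap(n,save=None):
    c=imaging.capture(n)
    if save: cv2.imwrite('pics/'+save,c['image'][:,:,::-1])
    return c
def ray(c,u,v):
    K=np.array(c['K']);T=np.array(c['T'])
    d=np.array([(u-K[0,2])/K[0,0],-(v-K[1,2])/K[1,1],-1.])
    return T[:3,3],T[:3,:3]@d
def on(c,u,v,z):
    o,d=ray(c,u,v);return o+d*(z-o[2])/d[2]
def px(c,p):
    K=np.array(c['K']);T=np.array(c['T'])
    q=T[:3,:3].T@(np.array(p)-T[:3,3])
    return K[0,2]+K[0,0]*q[0]/-q[2],K[1,2]+K[1,1]*-q[1]/-q[2]
E
python3 - <<'E'
from h import *
for n in('scene','top'):
    c=cap(n,n+'0.png');print({k:np.round(v,3).tolist() if k!='image' else 0 for k,v in c.items()})
print(telemetry.get_state())
E
```

```text
{'image': 0, 'K': [[480.517, 0.0, 316.898], [0.0, 480.517, 234.206], [0.0, 0.0, 1.0]], 'T': [[-0.818, -0.475, 0.323, 0.901], [0.575, -0.674, 0.464, 0.509], [-0.003, 0.566, 0.825, 0.937], [0.0, 0.0, 0.0, 1.0]]}
{'image': 0, 'K': [[486.614, 0.0, 313.804], [0.0, 486.614, 241.802], [0.0, 0.0, 1.0]], 'T': [[-0.029, 0.993, -0.111, 0.405], [-1.0, -0.03, -0.008, 0.003], [-0.011, 0.111, 0.994, 1.391], [0.0, 0.0, 0.0, 1.0]]}
{'clock': 0.1, 'joints': array([-1.30297167e+00,  2.60599175e-01, -1.39253074e-01,  1.17270144e+00,
        1.41354514e-06,  1.57079800e+00]), 'qvel': array([-3.83411480e-05, -2.42040734e-03,  9.24875181e-04, -8.41935075e-04,
       -4.73389758e-04,  6.68844847e-04]), 'joint_torque': array([-6.67561726e-04, -4.06507552e+01,  2.54527491e+01,  1.00542745e-02,
       -6.05208947e-05,  5.37757401e-06]), 'ee_pos': array([ 0.13884981, -0.50597923,  0.40395299]), 'tool_rot': array([ 9.91046864e-01,  1.33511574e-01, -1.16615193e-04, -8.70908924e-04]), 'contact_force': array([-0.42367776,  0.27890768, -0.26210044]), 'moment': array([-0.01481292,  0.04039773,  0.04086521]), 'width': 0.08531443871668115}
```

View pics/top0.png

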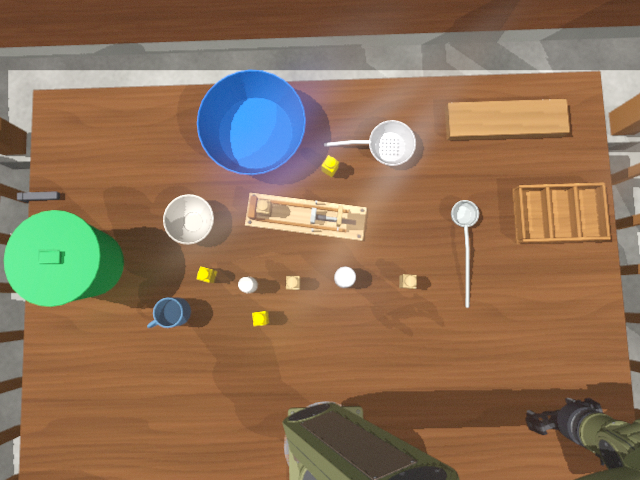

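View pics/scene0.png

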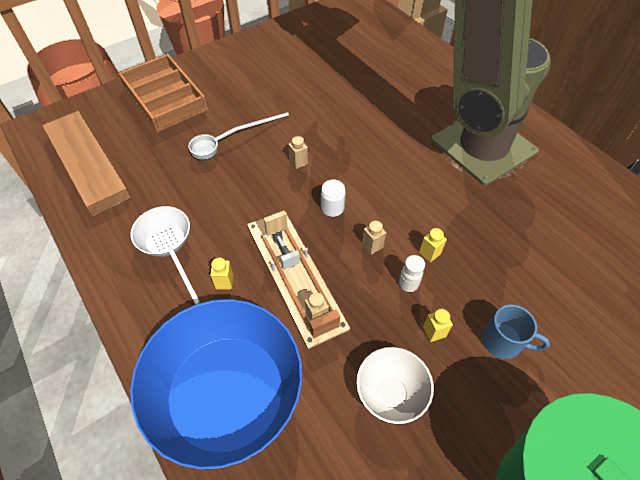

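Top view: the jig is around (306,216) and its home peg at (263,205). Wooden (brown) pegs are at (293,283) and (409,282). The yellow look-alikes at (207,274), (261,318) and (330,166) aren't meant. I'll confirm this in an enlarged crop of both views.

```bash
python3 - <<'E'
import cv2,numpy as np
a=cv2.imread('pics/top0.png');b=cv2.imread('pics/scene0.png')
A=cv2.resize(a[185:300,235:425],None,fx=4,fy=4,interpolation=cv2.INTER_CUBIC)
cv2.imwrite('pics/c_top.png',A)
B=cv2.resize(b[130:350,240:440],None,fx=2.7,fy=2.7,interpolation=cv2.INTER_CUBIC)
cv2.imwrite('pics/c_sc.png',B)
E
```

```text
(no output)
```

View pics/c_top.png

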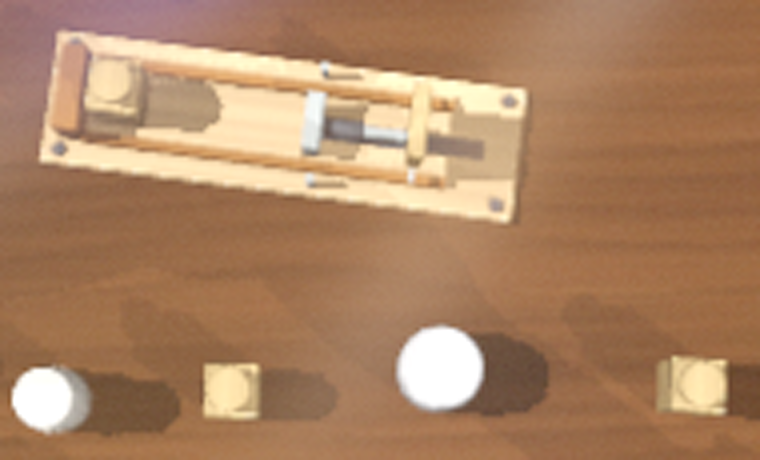

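View pics/c_sc.png

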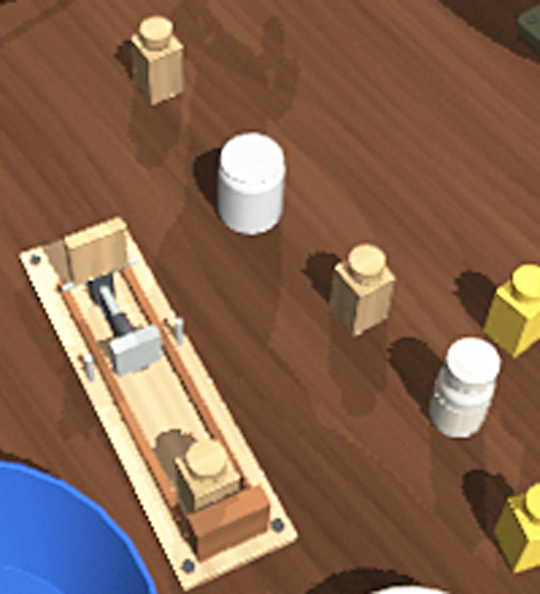

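```bash
python3 - <<'E'
from h import *
t=cap('top');s=cap('scene')
m=lambda U,V:((U+.5)/4-.5+235,(V+.5)/4-.5+185)
n=lambda U,V:((U+.5)/2.7-.5+240,(V+.5)/2.7-.5+130)
C=[on(t,*m(*p),0.01)[:2] for p in[(57,31),(530,90),(516,223),(40,162)]]
C=np.array(C);print(C.round(4).tolist(),'c',C.mean(0))
for i in range(4):
  e=C[(i+1)%4]-C[i];print(np.linalg.norm(e),np.degrees(np.arctan2(e[1],e[0])))
C2=np.array([on(s,*n(*p),0.01)[:2] for p in[(187,588),(21,256),(122,219),(298,537)]]);print('sc',C2.round(4).tolist(),C2.mean(0))
for i in range(4):
  e=C2[(i+1)%4]-C2[i];print(np.linalg.norm(e),np.degrees(np.arctan2(e[1],e[0])))
for nm,a,b in[('L',(233,388),(367,257)),('R',(702,383),(157,28)),('home',(114,85),(208,458)),('tin',(440,365),(252,158)),('glue',(48,398),(471,359))]:
  z={'tin':.075,'glue':.088}.get(nm,.08)
  print(nm,on(t,*m(*a),z)[:2].round(4),on(s,*n(*b),z)[:2].round(4))
for nm,(x,y,X,Y) in{'L':(195,355,270,427),'R':(650,348,738,425)}.items():
  im=t['image'];hs=cv2.cvtColor(im,cv2.COLOR_RGB2HSV)
  B=cv2.resize(hs,None,fx=4,fy=4,interpolation=cv2.INTER_CUBIC)[740:1200,940:1700]
  k=np.zeros(B.shape[:2],np.uint8);k[y:Y,x:X]=(B[y:Y,x:X,2]>170)*255
  c=max(cv2.findContours(k,0,1)[0],key=cv2.contourArea);r=cv2.minAreaRect(c)
  bx=np.array([on(t,*m(*p),.062)[:2] for p in cv2.boxPoints(r)]);e=bx[1]-bx[0];f=bx[2]-bx[1]
  print(nm,r,bx.mean(0),np.linalg.norm(e),np.linalg.norm(f),np.degrees(np.arctan2(e[1],e[0]))%90)
E
```

```text
[[0.7088, 0.1974], [0.6549, -0.1422], [0.5591, -0.1283], [0.6135, 0.211]] c [0.63409628 0.03446053]
0.3438510098839142 -99.01680079379777
0.09680586313638105 171.7266106008543
0.3435911769179869 80.88954398500712
0.09624802835708726 -8.114114366606204
sc [[0.7099, 0.2036], [0.6566, -0.1315], [0.5618, -0.1146], [0.6176, 0.2189]] [0.63646193 0.04409518]
0.33929977519576987 -99.05230824370597
0.09628128152876914 169.88713564459005
0.33809344237799066 80.49952917728571
0.09362198465391698 -9.398334876306897
L [0.4456 0.0726] [0.4459 0.0796]
R [ 0.4397 -0.2417] [ 0.4403 -0.2353]
home [0.6546 0.149 ] [0.6554 0.1535]
tin [ 0.4571 -0.0671] [ 0.458  -0.0617]
glue [0.4424 0.196 ] [0.4457 0.2037]
L ((230.9075164794922, 390.6443786621094), (56.88716506958008, 58.6217041015625), 1.6846843957901) [0.44446927 0.07508266] 0.03979380242044301 0.03882346137444225 87.01255635218266
R ((692.122314453125, 384.92486572265625), (68.38925170898438, 57.89575958251953), 3.122130870819092) [ 0.43911496 -0.23832176] 0.03928065093775891 0.04637490576603996 84.10311605049525
```

```bash
cat >> h.py <<'E'
def go(x,y,z,yaw):
    "deltas (mm, rad) from present pose to TCP x,y,z, tool-down with tool x at yaw deg"
    s=telemetry.get_state();r=R.from_quat(s['tool_rot'])
    a=np.radians(yaw);X=np.array([np.cos(a),np.sin(a),0]);Z=np.array([0,0,-1.])
    T=R.from_matrix(np.array([X,np.cross(Z,X),Z]).T)
    d=r.inv().apply(np.array([x,y,z])-s['ee_pos'])*1000;w=(r.inv()*T).as_rotvec()
    M=r.as_matrix();print('t',s['clock'],'pos',s['ee_pos'].round(4),'yaw',np.degrees(np.arctan2(M[1,0],M[0,0])).round(2),'F',s['contact_force'].round(1),'w',round(s['width'],4),'\n txyz',d.round(1),'w',w.round(3),'q',s['joints'].round(2))
E
python3 -c "
from h import *
go(.44,-.31,.27,84)"
```

```text
t 0.2 pos [ 0.1389 -0.5061  0.4042] yaw 15.35 F [0.1 0.2 0.4] w 0.0852 
 txyz [ 342.3 -109.2  134.3] w [-1.000e-03 -1.000e-03 -1.198e+00] q [-1.3   0.26 -0.14  1.17 -0.    1.57]
```

>>> {"method": "step_arm", "body": {"deltas": [{"tx":342,"ty":-109,"tz":40,"wz":-1.2},{"tx":342,"ty":-109,"tz":40,"wz":-1.2},{"tx":342,"ty":-109,"tz":40,"wz":-1.2},{"tx":342,"ty":-109,"tz":40,"wz":-1.2},{"tx":342,"ty":-109,"tz":40,"wz":-1.2},{"tx":342,"ty":-109,"tz":40,"wz":-1.2},{"tx":342,"ty":-109,"tz":134,"wz":-1.2},{"tx":342,"ty":-109,"tz":134,"wz":-1.2},{"tx":342,"ty":-109,"tz":134,"wz":-1.2},{"tx":342,"ty":-109,"tz":134,"wz":-1.2}]}}

```text
schema error: expected keys jaw, tx, ty, tz, wx, wy, wz
```

```bash
python3 - <<'E'
from h import *
go(.44,-.238,.197,84)
t=cap('top');s=cap('scene')
p=np.array(telemetry.get_state()['ee_pos']);p[2]-=.173
print(px(t,p),px(s,p))
def crop(c):
    u,v=map(int,px(c,p));w=c['image'][v-70:v+70,u-65:u+65,::-1].copy();return cv2.resize(w,None,fx=3,fy=3,interpolation=cv2.INTER_CUBIC),(u-65,v-70)
a,oa=crop(t);b,ob=crop(s);print(oa,ob)
cv2.imwrite('pics/hov.png',np.hstack([a,b]))
E
```

```text
t 0.2 pos [ 0.1389 -0.5061  0.4042] yaw 15.35 F [0.1 0.2 0.4] w 0.0852 
 txyz [ 361.4 -178.6  207.4] w [-1.000e-03 -1.000e-03 -1.198e+00] q [-1.3   0.26 -0.14  1.17 -0.    1.57]
(np.float64(544.2192018363071), np.float64(406.07318445082785)) (np.float64(332.76716622567596), np.float64(-4.960059486734281))Traceback (most recent call last):
  File "<stdin>", line 8, in <module>
  File "<stdin>", line 7, in crop
cv2.error: OpenCV(4.12.0) /io/opencv/modules/imgproc/src/resize.cpp:4208: error: (-215:Assertion failed) !ssize.empty() in function 'resize'
```

All keys are needed.

>>> {"method": "step_arm", "body": {"deltas": [{"jaw":0,"tx":342,"ty":-109,"tz":40,"wx":0,"wy":0,"wz":-1.2},{"jaw":0,"tx":342,"ty":-109,"tz":40,"wx":0,"wy":0,"wz":-1.2},{"jaw":0,"tx":342,"ty":-109,"tz":40,"wx":0,"wy":0,"wz":-1.2},{"jaw":0,"tx":342,"ty":-109,"tz":40,"wx":0,"wy":0,"wz":-1.2},{"jaw":0,"tx":342,"ty":-109,"tz":40,"wx":0,"wy":0,"wz":-1.2},{"jaw":0,"tx":342,"ty":-109,"tz":134,"wx":0,"wy":0,"wz":-1.2},{"jaw":0,"tx":342,"ty":-109,"tz":134,"wx":0,"wy":0,"wz":-1.2},{"jaw":0,"tx":342,"ty":-109,"tz":134,"wx":0,"wy":0,"wz":-1.2},{"jaw":0,"tx":342,"ty":-109,"tz":134,"wx":0,"wy":0,"wz":-1.2},{"jaw":0,"tx":342,"ty":-109,"tz":134,"wx":0,"wy":0,"wz":-1.2}]}}

```text
clock: 1.55
ee_pos: [0.4401, -0.3118, 0.2727]
tool_rot: [0.743, 0.669, 0.0, 0.002]
contact_force: [0.1, 0.1, 0.9]
width: 0.0852
```

```bash
python3 - <<'E'
from h import *
go(.44,-.238,.197,84)
t=cap('top');s=cap('scene')
p=np.array(telemetry.get_state()['ee_pos']);p[2]-=.173
print(px(t,p),px(s,p))
def crop(c):
    u,v=map(int,px(c,p));u=max(u,65);v=max(v,70);w=c['image'][v-70:v+70,u-65:u+65,::-1].copy();return cv2.resize(w,None,fx=3,fy=3,interpolation=cv2.INTER_CUBIC),(u-65,v-70)
a,oa=crop(t);b,ob=crop(s);print(oa,ob)
cv2.imwrite('pics/hov.png',np.hstack([a,b]))
E
```

```text
t 1.55 pos [ 0.4401 -0.3118  0.2727] yaw 84.0 F [0.1 0.1 0.9] w 0.0852 
 txyz [73.5 -8.  75.6] w [ 0.003  0.002 -0.   ] q [-0.62  0.37 -0.34  0.86 -0.    1.06]
(np.float64(438.00992434094894), np.float64(279.2793505307774)) (np.float64(280.9507267671861), np.float64(116.9064072087493))
(373, 209) (215, 46)
```

View pics/hov.png

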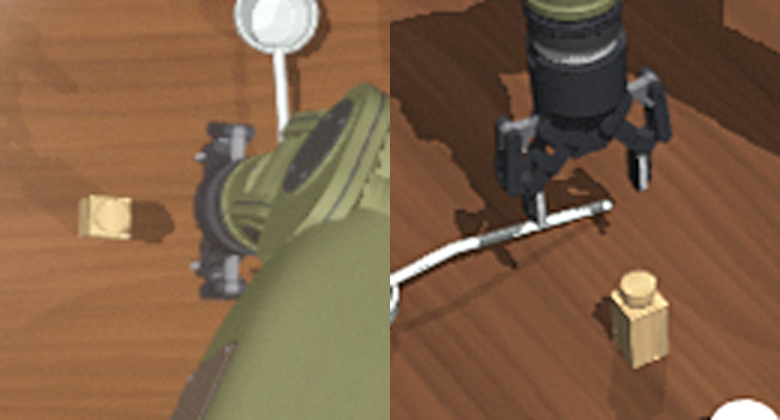

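>>> {"method": "step_arm", "body": {"deltas": [{"jaw":0,"tx":73,"ty":-8,"tz":0,"wx":0,"wy":0,"wz":0},{"jaw":0,"tx":73,"ty":-8,"tz":0,"wx":0,"wy":0,"wz":0},{"jaw":0,"tx":73,"ty":-8,"tz":0,"wx":0,"wy":0,"wz":0},{"jaw":0,"tx":73,"ty":-8,"tz":0,"wx":0,"wy":0,"wz":0},{"jaw":0,"tx":73,"ty":-8,"tz":40,"wx":0,"wy":0,"wz":0},{"jaw":0,"tx":73,"ty":-8,"tz":75,"wx":0,"wy":0,"wz":0},{"jaw":0,"tx":73,"ty":-8,"tz":75,"wx":0,"wy":0,"wz":0},{"jaw":0,"tx":73,"ty":-8,"tz":75,"wx":0,"wy":0,"wz":0}]}}

```text
clock: 2.65
ee_pos: [0.44, -0.2382, 0.1965]
tool_rot: [0.743, 0.669, 0.0, 0.001]
contact_force: [0.4, -0.5, -0.4]
width: 0.086
```

>>> {"method": "step_arm", "body": {"newtons": 30, "deltas": [{"jaw":1,"tx":0,"ty":0,"tz":0,"wx":0,"wy":0,"wz":0},{"jaw":1,"tx":0,"ty":0,"tz":0,"wx":0,"wy":0,"wz":0},{"jaw":1,"tx":0,"ty":0,"tz":0,"wx":0,"wy":0,"wz":0},{"jaw":1,"tx":0,"ty":0,"tz":0,"wx":0,"wy":0,"wz":0},{"jaw":1,"tx":0,"ty":0,"tz":0,"wx":0,"wy":0,"wz":0},{"jaw":1,"tx":0,"ty":0,"tz":0,"wx":0,"wy":0,"wz":0},{"jaw":1,"tx":0,"ty":0,"tz":0,"wx":0,"wy":0,"wz":0},{"jaw":1,"tx":0,"ty":0,"tz":0,"wx":0,"wy":0,"wz":0}]}}

```text
clock: 3.65
ee_pos: [0.4398, -0.2374, 0.1965]
tool_rot: [0.743, 0.67, 0.0, 0.001]
contact_force: [0.3, 0.8, 5.7]
width: 0.0359
```

```bash
python3 - <<'E'
from h import *
go(.44,-.238,.197,84)
s=cap('scene','g1.png');cv2.imwrite('pics/g1c.png',cv2.resize(s['image'][60:260,200:400,::-1],None,fx=2.5,fy=2.5,interpolation=cv2.INTER_CUBIC))
E
```

```text
t 3.65 pos [ 0.4398 -0.2374  0.1965] yaw 84.1 F [0.3 0.8 5.7] w 0.0359 
 txyz [-0.6  0.2 -0.5] w [0.001 0.001 0.002] q [-0.49  0.4  -0.54  0.63 -0.    1.18]
```

View pics/g1c.png

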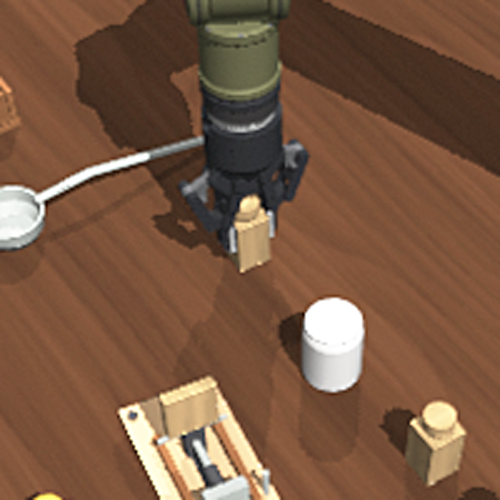

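```bash
python3 -c "
from h import *
go(.6461,.1064,.32,80.85)"
```

```text
t 3.7 pos [ 0.4398 -0.2374  0.1966] yaw 84.11 F [-0.3 -0.2  4.9] w 0.0359 
 txyz [ 363.1  170.1 -123.5] w [0.001 0.001 0.057] q [-0.49  0.4  -0.54  0.63 -0.    1.18]
```

>>> {"method": "step_arm", "body": {"deltas": [{"jaw":1,"tx":0,"ty":0,"tz":-60,"wx":0,"wy":0,"wz":0},{"jaw":1,"tx":0,"ty":0,"tz":-123,"wx":0,"wy":0,"wz":0},{"jaw":1,"tx":45,"ty":21,"tz":-123,"wx":0,"wy":0,"wz":0.02},{"jaw":1,"tx":90,"ty":42,"tz":-123,"wx":0,"wy":0,"wz":0.057},{"jaw":1,"tx":140,"ty":66,"tz":-123,"wx":0,"wy":0,"wz":0.057},{"jaw":1,"tx":190,"ty":89,"tz":-123,"wx":0,"wy":0,"wz":0.057},{"jaw":1,"tx":240,"ty":112,"tz":-123,"wx":0,"wy":0,"wz":0.057},{"jaw":1,"tx":290,"ty":136,"tz":-123,"wx":0,"wy":0,"wz":0.057},{"jaw":1,"tx":335,"ty":157,"tz":-123,"wx":0,"wy":0,"wz":0.057},{"jaw":1,"tx":363,"ty":170,"tz":-123,"wx":0,"wy":0,"wz":0.057}]}}

```text
clock: 4.95
ee_pos: [0.6466, 0.1088, 0.318]
tool_rot: [0.761, 0.649, -0.0, -0.0]
contact_force: [-0.3, -1.1, -1.1]
width: 0.0354
```

```bash
python3 -c "
from h import *
go(.6461,.1064,.23,80.85)"
```

```text
t 4.95 pos [0.6466 0.1088 0.318 ] yaw 80.95 F [-0.3 -1.1 -1.1] w 0.0354 
 txyz [-2.4 -0.  88. ] w [-0.001 -0.     0.002] q [0.17 0.53 0.05 1.1  0.   1.9 ]
```

```bash
python3 - <<'E'
from h import *
s=cap('scene','p1.png');cv2.imwrite('pics/p1c.png',cv2.resize(s['image'][190:360,230:370,::-1],None,fx=3.5,fy=3.5,interpolation=cv2.INTER_CUBIC))
E
```

```text
(no output)
```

View pics/p1c.png

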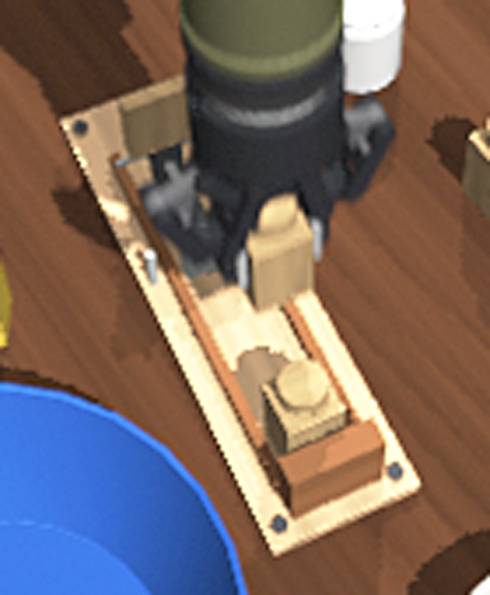

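```bash
python3 - <<'E'
from h import *
s=cap('scene')
m=lambda U,V:((U+.5)/3.5-.5+230,(V+.5)/3.5-.5+190)
a=np.radians(80.85);Y=np.array([np.cos(a),np.sin(a)]);X=np.array([Y[1],-Y[0]])
O=telemetry.get_state()['ee_pos'][:2]
for n,p,z in[('corner1',(258,309),.122),('corner2',(315,291),.122),('knob held',(285,207),.202),('home knob',(304,380),.09),('home corner top -x+y',(277,453),.072),('home corner top+x',(347,411),.072),('jig corner',(275,556),.01),('jig corner +x',(420,489),.01),('stopTop +y+x',(384,456),.06),('stop top front L',(287,513),.06),('jigfar',(60,122),.01)]:
    q=on(s,*m(*p),z)[:2]-O;print(n,'x %.1f y %.1f'%(q@X*1e3,q@Y*1e3))
E
```

```text
corner1 x 13.5 y 11.2
corner2 x -19.9 y 14.7
knob held x -7.6 y 4.0
home knob x 2.7 y 47.0
home corner top -x+y x 32.0 y 72.7
home corner top+x x -14.5 y 66.9
jig corner x 49.4 y 104.2
jig corner +x x -44.9 y 104.4
stopTop +y+x x -23.5 y 95.8
stop top front L x 40.3 y 102.5
jigfar x 49.1 y -237.1
```

>>> {"method": "step_arm", "body": {"deltas": [{"jaw":1,"tx":-2,"ty":2,"tz":40,"wx":0,"wy":0,"wz":0},{"jaw":1,"tx":-2,"ty":2,"tz":70,"wx":0,"wy":0,"wz":0},{"jaw":1,"tx":-2,"ty":2,"tz":90,"wx":0,"wy":0,"wz":0},{"jaw":1,"tx":-2,"ty":2,"tz":90,"wx":0,"wy":0,"wz":0},{"jaw":1,"tx":-2,"ty":2,"tz":90,"wx":0,"wy":0,"wz":0}]}}

```text
clock: 5.68
ee_pos: [0.6476, 0.1037, 0.2294]
tool_rot: [0.761, 0.648, 0.0, 0.0]
contact_force: [-0.3, 0.4, -1.0]
width: 0.0358
```

```bash
python3 - <<'E'
from h import *
go(.6461,.1064,.207,80.85)
s=cap('scene','p2.png');cv2.imwrite('pics/p2c.png',cv2.resize(s['image'][250:350,260:360,::-1],None,fx=6,fy=6,interpolation=cv2.INTER_CUBIC))
E
```

```text
t 5.675 pos [0.6476 0.1037 0.2294] yaw 80.81 F [-0.3  0.4 -1. ] w 0.0358 
 txyz [ 2.4 -1.9 22.4] w [ 0.001 -0.    -0.001] q [ 0.16  0.59 -0.08  0.9  -0.    1.89]
```

View pics/p2c.png

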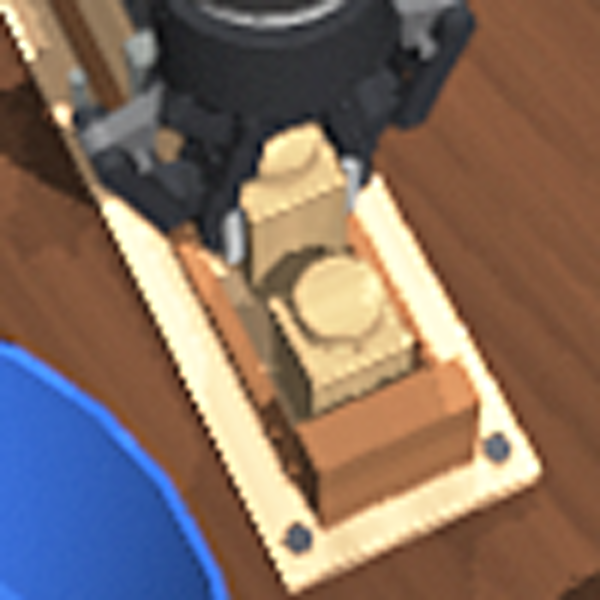

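```bash
python3 - <<'E'
from h import *
s=cap('scene')
m=lambda U,V:((U+.5)/6-.5+260,(V+.5)/6-.5+250)
a=np.radians(80.85);Y=np.array([np.cos(a),np.sin(a)]);X=np.array([Y[1],-Y[0]])
O=telemetry.get_state()['ee_pos'][:2]
for n,p,z in[('held L',(248,214),.094),('held R',(344,180),.094),('home L',(313,416),.072),('home R',(412,360),.072),('home knob',(340,296),.09),('lipL outer',(185,250),.022),('jigL edge',(150,303),.01),('jigL corner',(292,592),.01),('R corner',(540,470),.01),('R edge',(440,295),.01),('stopL',(300,436),.06),('stopR',(470,362),.06),('stop front L',(325,468),.06),('stop frontR',(480,402),.06),('screwL',(299,538),.01),('screwR',(497,447),.01)]:
    q=on(s,*m(*p),z)[:2]-O;print(n,'x %.1f y %.1f'%(q@X*1e3,q@Y*1e3))
E
```

```text
held L x 17.1 y 14.9
held R x -17.1 y 17.3
home L x 24.8 y 80.3
home R x -13.0 y 76.6
home knob x 2.0 y 53.5
lipL outer x 28.9 y -18.1
jigL edge x 46.8 y -10.2
jigL corner x 47.2 y 109.1
R corner x -48.2 y 106.9
R edge x -47.6 y 32.3
stopL x 29.5 y 79.9
stopR x -32.8 y 80.7
stop front L x 27.0 y 93.6
stop frontR x -29.1 y 95.0
screwL x 36.9 y 92.9
screwR x -38.8 y 92.9
```

>>> {"method": "step_arm", "body": {"deltas": [{"jaw":1,"tx":10,"ty":-1,"tz":0,"wx":0,"wy":0,"wz":0},{"jaw":1,"tx":10,"ty":-1,"tz":10,"wx":0,"wy":0,"wz":0},{"jaw":1,"tx":10,"ty":-1,"tz":17,"wx":0,"wy":0,"wz":0},{"jaw":1,"tx":10,"ty":-1,"tz":20,"wx":0,"wy":0,"wz":0},{"jaw":1,"tx":10,"ty":-1,"tz":22,"wx":0,"wy":0,"wz":0},{"jaw":1,"tx":10,"ty":-1,"tz":22,"wx":0,"wy":0,"wz":0},{"jaw":1,"tx":10,"ty":-1,"tz":22,"wx":0,"wy":0,"wz":0}]}}

```text
clock: 6.65
ee_pos: [0.6483, 0.114, 0.2068]
tool_rot: [0.761, 0.648, 0.0, 0.0]
contact_force: [0.3, -0.3, -0.9]
width: 0.0357
```

>>> {"method": "step_arm", "body": {"deltas": [{"jaw":0.3,"tx":0,"ty":0,"tz":0,"wx":0,"wy":0,"wz":0},{"jaw":0,"tx":0,"ty":0,"tz":0,"wx":0,"wy":0,"wz":0},{"jaw":0,"tx":0,"ty":0,"tz":0,"wx":0,"wy":0,"wz":0},{"jaw":0,"tx":0,"ty":0,"tz":0,"wx":0,"wy":0,"wz":0},{"jaw":0,"tx":0,"ty":0,"tz":0,"wx":0,"wy":0,"wz":0},{"jaw":0,"tx":0,"ty":0,"tz":-50,"wx":0,"wy":0,"wz":0},{"jaw":0,"tx":0,"ty":0,"tz":-110,"wx":0,"wy":0,"wz":0},{"jaw":0,"tx":0,"ty":0,"tz":-110,"wx":0,"wy":0,"wz":0},{"jaw":0,"tx":0,"ty":0,"tz":-110,"wx":0,"wy":0,"wz":0}]}}

```text
clock: 7.78
ee_pos: [0.648, 0.1141, 0.3168]
tool_rot: [0.761, 0.648, 0.0, 0.0]
contact_force: [-0.6, 0.4, -0.7]
width: 0.0853
```

```bash
python3 -c "
from h import *
go(.4455,.077,.3166,87)"
```

```text
t 7.775 pos [0.648  0.1141 0.3168] yaw 80.83 F [-0.6  0.4 -0.7] w 0.0853 
 txyz [-6.89e+01 -1.94e+02  1.00e-01] w [ 0.    -0.    -0.108] q [0.17 0.53 0.06 1.1  0.   1.91]
```

>>> {"method": "step_arm", "body": {"deltas": [{"jaw":0,"tx":-69,"ty":-194,"tz":0,"wx":0,"wy":0,"wz":-0.108},{"jaw":0,"tx":-69,"ty":-194,"tz":0,"wx":0,"wy":0,"wz":-0.108},{"jaw":0,"tx":-69,"ty":-194,"tz":0,"wx":0,"wy":0,"wz":-0.108},{"jaw":0,"tx":-69,"ty":-194,"tz":0,"wx":0,"wy":0,"wz":-0.108},{"jaw":0,"tx":-69,"ty":-194,"tz":0,"wx":0,"wy":0,"wz":-0.108},{"jaw":0,"tx":-69,"ty":-194,"tz":0,"wx":0,"wy":0,"wz":-0.108},{"jaw":0,"tx":-69,"ty":-194,"tz":45,"wx":0,"wy":0,"wz":-0.108},{"jaw":0,"tx":-69,"ty":-194,"tz":90,"wx":0,"wy":0,"wz":-0.108},{"jaw":0,"tx":-69,"ty":-194,"tz":120,"wx":0,"wy":0,"wz":-0.108},{"jaw":0,"tx":-69,"ty":-194,"tz":120,"wx":0,"wy":0,"wz":-0.108}]}}

```text
clock: 9.02
ee_pos: [0.4455, 0.0769, 0.1944]
tool_rot: [0.725, 0.688, -0.002, -0.001]
contact_force: [0.1, -0.4, 0.2]
width: 0.0853
```

>>> {"method": "step_arm", "body": {"newtons": 30, "deltas": [{"jaw":1,"tx":0,"ty":0,"tz":0,"wx":0,"wy":0,"wz":0},{"jaw":1,"tx":0,"ty":0,"tz":0,"wx":0,"wy":0,"wz":0},{"jaw":1,"tx":0,"ty":0,"tz":0,"wx":0,"wy":0,"wz":0},{"jaw":1,"tx":0,"ty":0,"tz":0,"wx":0,"wy":0,"wz":0},{"jaw":1,"tx":0,"ty":0,"tz":0,"wx":0,"wy":0,"wz":0},{"jaw":1,"tx":0,"ty":0,"tz":0,"wx":0,"wy":0,"wz":0},{"jaw":1,"tx":0,"ty":0,"tz":0,"wx":0,"wy":0,"wz":0}]}}

```text
clock: 9.9
ee_pos: [0.4464, 0.077, 0.1979]
tool_rot: [0.725, 0.688, 0.001, 0.001]
contact_force: [-0.2, -0.6, 6.5]
width: 0.0354
```

```bash
python3 -c "
from h import *
go(.641,.0686,.31,80.85)"
```

```text
t 9.9 pos [0.4464 0.077  0.1979] yaw 87.02 F [-0.2 -0.6  6.5] w 0.0354 
 txyz [   1.8  195.1 -111.5] w [ 0.003 -0.001  0.108] q [ 0.17  0.34 -0.65  0.58  0.    1.79]
```

>>> {"method": "step_arm", "body": {"deltas": [{"jaw":1,"tx":0,"ty":0,"tz":-55,"wx":0,"wy":0,"wz":0},{"jaw":1,"tx":0,"ty":0,"tz":-111,"wx":0,"wy":0,"wz":0},{"jaw":1,"tx":2,"ty":40,"tz":-111,"wx":0,"wy":0,"wz":0.03},{"jaw":1,"tx":2,"ty":90,"tz":-111,"wx":0,"wy":0,"wz":0.108},{"jaw":1,"tx":2,"ty":140,"tz":-111,"wx":0,"wy":0,"wz":0.108},{"jaw":1,"tx":2,"ty":180,"tz":-111,"wx":0,"wy":0,"wz":0.108},{"jaw":1,"tx":2,"ty":195,"tz":-111,"wx":0,"wy":0,"wz":0.108},{"jaw":1,"tx":2,"ty":195,"tz":-111,"wx":0,"wy":0,"wz":0.108}]}}

```text
clock: 10.9
ee_pos: [0.6411, 0.0686, 0.3071]
tool_rot: [0.761, 0.648, -0.0, -0.0]
contact_force: [-0.6, 0.7, -1.2]
width: 0.0359
```

```bash
python3 - <<'E'
from h import *
go(.641,.0686,.208,80.85)
s=cap('scene','p3.png');cv2.imwrite('pics/p3c.png',cv2.resize(s['image'][230:350,250:360,::-1],None,fx=5,fy=5,interpolation=cv2.INTER_CUBIC))
E
```

```text
t 10.9 pos [0.6411 0.0686 0.3071] yaw 80.81 F [-0.6  0.7 -1.2] w 0.0359 
 txyz [-0.  -0.1 99.1] w [-0.     0.    -0.001] q [0.11 0.51 0.   1.06 0.   1.84]
```

View pics/p3c.png

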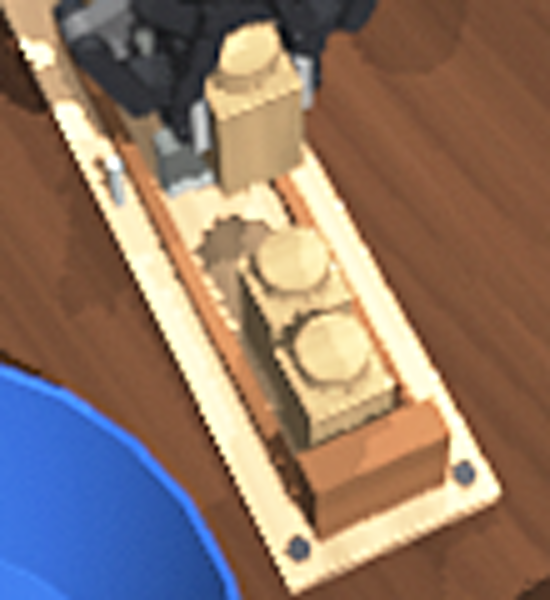

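First peg stands in the channel right behind the home peg: knobs at crop (293,262) and (333,347). Next I'll check the gap for the second.

```bash
python3 - <<'E'
from h import *
s=cap('scene')
m=lambda U,V:((U+.5)/5-.5+250,(V+.5)/5-.5+230)
a=np.radians(80.85);Y=np.array([np.cos(a),np.sin(a)]);X=np.array([Y[1],-Y[0]])
O=telemetry.get_state()['ee_pos'][:2]
for n,p,z in[('held L',(218,124),.171),('held R',(303,92),.171),('held bL',(224,194),.109),('held bR',(302,163),.109),('home knob',(332,346),.09),('first knob',(293,262),.09),('jaw top L',(165,192),.05),('jaw R',(215,180),.05),('stopL',(300,450),.06)]:
    q=on(s,*m(*p),z)[:2]-O;print(n,'x %.1f y %.1f'%(q@X*1e3,q@Y*1e3))
E
```

```text
held L x 20.7 y 23.9
held R x -14.2 y 25.0
held bL x 18.5 y 18.4
held bR x -15.6 y 19.0
home knob x 5.1 y 89.1
first knob x 2.8 y 48.7
jaw top L x 28.7 y -26.2
jaw R x 7.1 y -22.2
stopL x 29.8 y 110.9
```

>>> {"method": "step_arm", "body": {"deltas": [{"jaw":1,"tx":-1,"ty":-1,"tz":40,"wx":0,"wy":0,"wz":0},{"jaw":1,"tx":-1,"ty":-1,"tz":75,"wx":0,"wy":0,"wz":0},{"jaw":1,"tx":-1,"ty":-1,"tz":88,"wx":0,"wy":0,"wz":0},{"jaw":1,"tx":-1,"ty":-1,"tz":94,"wx":0,"wy":0,"wz":0},{"jaw":1,"tx":-1,"ty":-1,"tz":97,"wx":0,"wy":0,"wz":0},{"jaw":1,"tx":-1,"ty":-1,"tz":98,"wx":0,"wy":0,"wz":0},{"jaw":1,"tx":-1,"ty":-1,"tz":98,"wx":0,"wy":0,"wz":0}]}}

```text
clock: 11.88
ee_pos: [0.6397, 0.068, 0.2105]
tool_rot: [0.761, 0.648, 0.001, 0.0]
contact_force: [0.3, 0.2, -0.8]
width: 0.0357
```

>>> {"method": "step_arm", "body": {"deltas": [{"jaw":1,"tx":0,"ty":0,"tz":2,"wx":0,"wy":0,"wz":0},{"jaw":1,"tx":0,"ty":0,"tz":3,"wx":0,"wy":0,"wz":0},{"jaw":1,"tx":0,"ty":0,"tz":3,"wx":0,"wy":0,"wz":0}]}}

```text
clock: 12.25
ee_pos: [0.6396, 0.0679, 0.208]
tool_rot: [0.761, 0.648, 0.001, 0.0]
contact_force: [-1.2, -0.4, 5.5]
width: 0.0361
```

>>> {"method": "step_arm", "body": {"deltas": [{"jaw":0.3,"tx":0,"ty":0,"tz":0,"wx":0,"wy":0,"wz":0},{"jaw":0,"tx":0,"ty":0,"tz":0,"wx":0,"wy":0,"wz":0},{"jaw":0,"tx":0,"ty":0,"tz":0,"wx":0,"wy":0,"wz":0},{"jaw":0,"tx":0,"ty":0,"tz":0,"wx":0,"wy":0,"wz":0},{"jaw":0,"tx":0,"ty":0,"tz":0,"wx":0,"wy":0,"wz":0},{"jaw":0,"tx":0,"ty":0,"tz":-50,"wx":0,"wy":0,"wz":0},{"jaw":0,"tx":0,"ty":0,"tz":-110,"wx":0,"wy":0,"wz":0},{"jaw":0,"tx":0,"ty":0,"tz":-110,"wx":0,"wy":0,"wz":0}]}}

```text
clock: 13.25
ee_pos: [0.6415, 0.0681, 0.3228]
tool_rot: [0.761, 0.648, 0.005, 0.003]
contact_force: [0.6, 0.6, -0.1]
width: 0.0851
```

```bash
python3 -c "
from h import *
go(.6203,-.0528,.32,170.85)"
```

```text
t 13.25 pos [0.6415 0.0681 0.3228] yaw 80.83 F [ 0.6  0.6 -0.1] w 0.0851 
 txyz [-122.8   -1.7    2.4] w [ 0.011  0.006 -1.571] q [ 0.11  0.5   0.02  1.08 -0.    1.84]
```

>>> {"method": "step_arm", "body": {"deltas": [{"jaw":0,"tx":-60,"ty":-1,"tz":0,"wx":0,"wy":0,"wz":-0.18},{"jaw":0,"tx":-123,"ty":-2,"tz":0,"wx":0,"wy":0,"wz":-1.571},{"jaw":0,"tx":-123,"ty":-2,"tz":0,"wx":0,"wy":0,"wz":-1.571},{"jaw":0,"tx":-123,"ty":-2,"tz":0,"wx":0,"wy":0,"wz":-1.571},{"jaw":0,"tx":-123,"ty":-2,"tz":0,"wx":0,"wy":0,"wz":-1.571},{"jaw":0,"tx":-123,"ty":-2,"tz":0,"wx":0,"wy":0,"wz":-1.571},{"jaw":0,"tx":-123,"ty":-2,"tz":0,"wx":0,"wy":0,"wz":-1.571},{"jaw":0,"tx":-123,"ty":-2,"tz":0,"wx":0,"wy":0,"wz":-1.571},{"jaw":0,"tx":-123,"ty":-2,"tz":0,"wx":0,"wy":0,"wz":-1.571},{"jaw":0,"tx":-123,"ty":-2,"tz":0,"wx":0,"wy":0,"wz":-1.571}]}}

```text
clock: 14.5
ee_pos: [0.6174, -0.0532, 0.3158]
tool_rot: [0.08, 0.997, -0.0, -0.001]
contact_force: [-0.9, 0.5, 1.1]
width: 0.0856
```

```bash
python3 - <<'E'
from h import *
go(.6203,-.0528,.243,170.85)
s=cap('scene','p4.png');cv2.imwrite('pics/p4c.png',cv2.resize(s['image'][170:350,220:370,::-1],None,fx=3.3,fy=3.3,interpolation=cv2.INTER_CUBIC))
E
```

```text
t 14.5 pos [ 0.6174 -0.0532  0.3158] yaw 170.78 F [-0.9  0.5  1.1] w 0.0856 
 txyz [-2.9  0.9 72.8] w [-0.    -0.001 -0.001] q [-0.09  0.47 -0.06  1.05 -0.    0.08]
```

View pics/p4c.png

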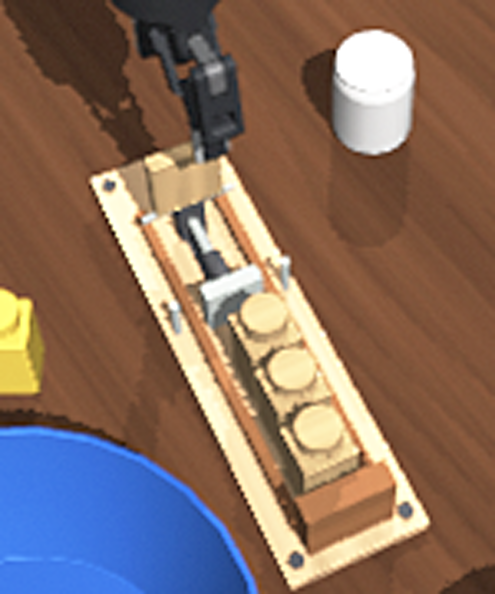

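All three pegs stand in one row: knobs at (265,312), (292,370) and (317,427). The handle is under the gripper, so I'll descend and pinch it.

>>> {"method": "step_arm", "body": {"deltas": [{"jaw":0,"tx":-3,"ty":0,"tz":40,"wx":0,"wy":0,"wz":0},{"jaw":0,"tx":-3,"ty":0,"tz":70,"wx":0,"wy":0,"wz":0},{"jaw":0,"tx":-3,"ty":0,"tz":70,"wx":0,"wy":0,"wz":0},{"jaw":0,"tx":-3,"ty":0,"tz":70,"wx":0,"wy":0,"wz":0}]}}

```text
clock: 15.05
ee_pos: [0.6211, -0.0537, 0.2475]
tool_rot: [0.08, 0.997, 0.0, 0.001]
contact_force: [-0.0, 0.6, 0.0]
width: 0.0855
```

>>> {"method": "step_arm", "body": {"newtons": 40, "deltas": [{"jaw":1,"tx":0,"ty":0,"tz":0,"wx":0,"wy":0,"wz":0},{"jaw":1,"tx":0,"ty":0,"tz":0,"wx":0,"wy":0,"wz":0},{"jaw":1,"tx":0,"ty":0,"tz":0,"wx":0,"wy":0,"wz":0},{"jaw":1,"tx":0,"ty":0,"tz":0,"wx":0,"wy":0,"wz":0},{"jaw":1,"tx":0,"ty":0,"tz":0,"wx":0,"wy":0,"wz":0},{"jaw":1,"tx":0,"ty":0,"tz":0,"wx":0,"wy":0,"wz":0},{"jaw":1,"tx":0,"ty":0,"tz":0,"wx":0,"wy":0,"wz":0},{"jaw":1,"tx":0,"ty":0,"tz":0,"wx":0,"wy":0,"wz":0}]}}

```text
clock: 16.05
ee_pos: [0.6207, -0.0537, 0.247]
tool_rot: [0.08, 0.997, -0.0, 0.0]
contact_force: [-1.6, -0.1, 4.8]
width: 0.0114
```

```bash
python3 -c "
from h import *
go(.6203,-.0528,.243,170.85)"
```

```text
t 16.05 pos [ 0.6207 -0.0537  0.247 ] yaw 170.84 F [-1.6 -0.1  4.8] w 0.0114 
 txyz [0.6 0.8 4. ] w [-0.  0. -0.] q [-0.09  0.52 -0.15  0.89 -0.    0.07]
```

>>> {"method": "step_arm", "body": {"deltas": [{"jaw":1,"tx":0,"ty":-3,"tz":0,"wx":0,"wy":0,"wz":0},{"jaw":1,"tx":0,"ty":-3,"tz":0,"wx":0,"wy":0,"wz":0},{"jaw":1,"tx":0,"ty":-3,"tz":0,"wx":0,"wy":0,"wz":0}]}}

```text
clock: 16.42
ee_pos: [0.6205, -0.0553, 0.2471]
tool_rot: [0.079, 0.997, 0.002, 0.0]
contact_force: [-0.1, 4.0, 5.4]
width: 0.0114
```

>>> {"method": "step_arm", "body": {"deltas": [{"jaw":1,"tx":0,"ty":5,"tz":0,"wx":0,"wy":0,"wz":0},{"jaw":1,"tx":0,"ty":10,"tz":0,"wx":0,"wy":0,"wz":0},{"jaw":1,"tx":0,"ty":15,"tz":0,"wx":0,"wy":0,"wz":0},{"jaw":1,"tx":0,"ty":20,"tz":0,"wx":0,"wy":0,"wz":0},{"jaw":1,"tx":0,"ty":25,"tz":0,"wx":0,"wy":0,"wz":0},{"jaw":1,"tx":0,"ty":30,"tz":0,"wx":0,"wy":0,"wz":0},{"jaw":1,"tx":0,"ty":35,"tz":0,"wx":0,"wy":0,"wz":0},{"jaw":1,"tx":0,"ty":40,"tz":0,"wx":0,"wy":0,"wz":0},{"jaw":1,"tx":0,"ty":45,"tz":0,"wx":0,"wy":0,"wz":0},{"jaw":1,"tx":0,"ty":50,"tz":0,"wx":0,"wy":0,"wz":0}]}}

```text
clock: 17.68
ee_pos: [0.6281, -0.0082, 0.2471]
tool_rot: [0.08, 0.997, -0.001, 0.0]
contact_force: [-2.3, -5.8, 5.1]
width: 0.0108
```

>>> {"method": "step_arm", "body": {"deltas": [{"jaw":1,"tx":0,"ty":5,"tz":0,"wx":0,"wy":0,"wz":0},{"jaw":1,"tx":0,"ty":10,"tz":0,"wx":0,"wy":0,"wz":0},{"jaw":1,"tx":0,"ty":15,"tz":0,"wx":0,"wy":0,"wz":0},{"jaw":1,"tx":0,"ty":20,"tz":0,"wx":0,"wy":0,"wz":0},{"jaw":1,"tx":0,"ty":23,"tz":0,"wx":0,"wy":0,"wz":0},{"jaw":1,"tx":0,"ty":23,"tz":0,"wx":0,"wy":0,"wz":0},{"jaw":1,"tx":0,"ty":23,"tz":0,"wx":0,"wy":0,"wz":0}]}}

```text
clock: 18.55
ee_pos: [0.6315, 0.0127, 0.2471]
tool_rot: [0.081, 0.997, -0.004, 0.0]
contact_force: [-3.0, -11.2, 6.1]
width: 0.0112
```

```bash
python3 - <<'E'
from h import *
go(.6317,.0146,.247,170.85)
s=cap('scene','p5.png');cv2.imwrite('pics/p5c.png',cv2.resize(s['image'][190:350,230:370,::-1],None,fx=3.7,fy=3.7,interpolation=cv2.INTER_CUBIC))
E
```

```text
t 18.55 pos [0.6315 0.0127 0.2471] yaw 170.72 F [ -3.  -11.2   6.1] w 0.0112 
 txyz [0.1 2.  0. ] w [-0.007  0.001 -0.002] q [ 0.02  0.54 -0.13  0.91 -0.01  0.18]
```

View pics/p5c.png

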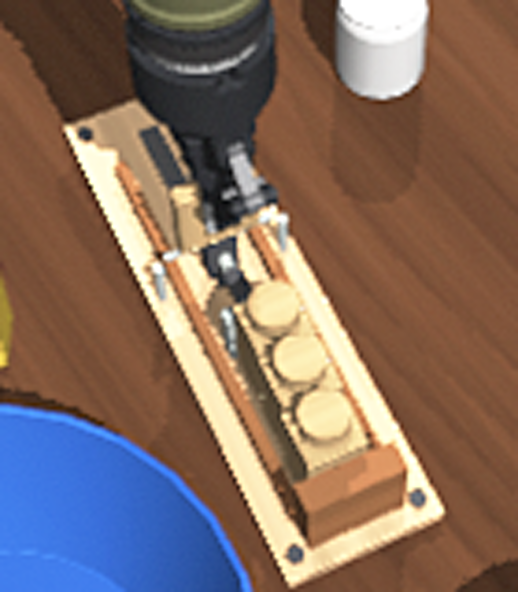

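>>> {"method": "step_arm", "body": {"deltas": [{"jaw":1,"tx":0,"ty":2,"tz":0,"wx":0,"wy":0,"wz":0},{"jaw":1,"tx":0,"ty":3,"tz":0,"wx":0,"wy":0,"wz":0},{"jaw":1,"tx":0,"ty":3,"tz":0,"wx":0,"wy":0,"wz":0},{"jaw":1,"tx":0,"ty":3,"tz":0,"wx":0,"wy":0,"wz":0},{"jaw":1,"tx":0,"ty":3,"tz":0,"wx":0,"wy":0,"wz":0}]}}

```text
clock: 19.23
ee_pos: [0.6319, 0.0152, 0.247]
tool_rot: [0.081, 0.997, -0.004, -0.0]
contact_force: [-2.5, -13.4, 6.8]
width: 0.0113
```

```bash
python3 - <<'E'
from h import *
go(.6317,.0146,.247,170.85)
s=cap('scene','p6.png');cv2.imwrite('pics/p6c.png',cv2.resize(s['image'][230:300,250:330,::-1],None,fx=8,fy=8,interpolation=cv2.INTER_CUBIC))
a=np.radians(80.85);Y=np.array([np.cos(a),np.sin(a),0]);X=np.array([Y[1],-Y[0],0])
O=np.array([.6317,.0146,0])
for z in(.044,.048,.051):
  print(z,[np.round((np.array(px(s,O+X*x+[0,0,z]))-[250,230])*8,0) for x in(.04,-.04,.03,-.03)])
for k in range(8):
  print(telemetry.get_state()['contact_force'].round(1)) if k%3==0 else 0
E
```

```text
t 19.225 pos [0.6319 0.0152 0.247 ] yaw 170.69 F [ -2.5 -13.4   6.8] w 0.0113 
 txyz [ 0.1 -0.6  0. ] w [-0.008  0.001 -0.003] q [ 0.03  0.54 -0.12  0.91 -0.01  0.19]
0.044 [array([179., 250.]), array([446., 142.]), array([213., 237.]), array([413., 155.])]
0.048 [array([178., 243.]), array([446., 134.]), array([212., 229.]), array([413., 147.])]
0.051 [array([177., 237.]), array([445., 128.]), array([211., 223.]), array([412., 141.])]
[ -2.7 -13.4   6.8]
[ -2.7 -13.4   6.8]
[ -2.7 -13.4   6.8]
```

View pics/p6c.png

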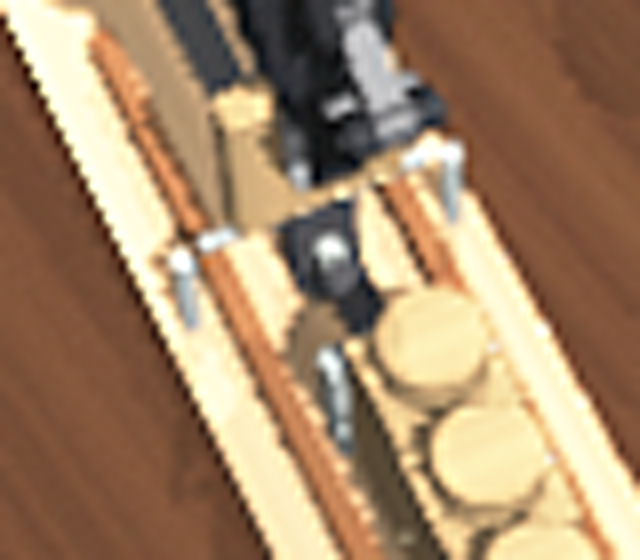

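The pointers at (217,240) and (410,158) line up with the pin tops at (182,255) and (450,148). TCP travel from rest is about 70.5 mm and the push about 14 N. One short hold, then I'll hand in.

>>> {"method": "step_arm", "body": {"deltas": [{"jaw":1,"tx":0,"ty":0,"tz":0,"wx":0,"wy":0,"wz":0},{"jaw":1,"tx":0,"ty":0,"tz":0,"wx":0,"wy":0,"wz":0},{"jaw":1,"tx":0,"ty":0,"tz":0,"wx":0,"wy":0,"wz":0},{"jaw":1,"tx":0,"ty":0,"tz":0,"wx":0,"wy":0,"wz":0}]}}

```text
clock: 19.77
ee_pos: [0.6319, 0.0152, 0.2471]
tool_rot: [0.081, 0.997, -0.004, -0.0]
contact_force: [-1.3, -14.6, 6.3]
width: 0.0118
```

```bash
python3 -c "
from h import *
go(.6317,.0146,.247,170.85); print(ctrl.finish_job())"
```

```text
t 19.775 pos [0.6319 0.0152 0.2471] yaw 170.69 F [ -1.3 -14.6   6.3] w 0.0118 
 txyz [ 0.1 -0.6  0.1] w [-0.008  0.001 -0.003] q [ 0.03  0.54 -0.12  0.91 -0.01  0.19]
the job is handed in; nothing more can be done
None
```

I stood both loose wooden pegs in the channel beside the home peg and let them go. Then I pinched the handle, slid it to the index pins and handed the job in at about 19.8 s, still holding it there. The hand-in reports no verdict.

**Last checks:**
- **Handle:** its pointers were level with the pins in the last picture, to about 1 mm. The gripper had moved about 70.5 mm from rest, steady, against roughly 14 N.
- **Pegs:** all three stood upright in one row, clear of the fingers. I could not read the jaw's compression directly, but the force fits about 22 mm.

**Disagreements:**
- **Camera positions:** the two cameras differed by 5–10 mm in y when locating the pegs and jig. I used averages and close-up comparisons within one view.
- **Handle push:** at my first stop, about 68 mm, the push read about 11.5 N against 13 N expected, so I pushed about 2.5 mm further.

No bystander appeared disturbed in the views I looked at, though I did not measure their final positions.

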